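Draw the filter plate and hold it to the light

TASK

Check the filter plate: first tilt the small light panel (it has a red knob at its top) up until it stands at 70 degrees from level, then lift the blue cover of the grey filter box up on its hinge until it stands open, and draw the filter plate with the orange tab, hidden beneath, up out of its slot. Hold the plate upright in front of the middle of the lit face, about 5 cm from it, with its flat side turned to the light and touching nothing but your gripper, and finish while still holding it there (do not put it down). Leave the panel at its angle and do not disturb the timer, the petri dish and the beaker.

Things in the scene. Friction and masses are not known exactly. Their poses are not given: they have to be found in the camera images.
- light_panel (a joint): tilt of the light panel in rad: 0 lies level with its lit face up, 1.22 (70 degrees) is wanted, 1.57 stands upright with the lit face towards the side of the hinge (towards the robot). Range 0 to 1.7. The hinge is stiff and stays where it is left; moving it takes about 2 to 4 N at the knob.
- panel_hinge (a point): middle of the light panel's hinge axis, 45 mm above the table. It turns with the panel: its y axis is the hinge axis (level), its x axis runs up the panel from the hinge to the knob. The hinge is carried by a grey stand fixed to the table, 120 mm x 124 mm x 16 mm high, reaching from 25 mm in front of the hinge to 95 mm behind it.
- panel_knob (a point): centre of the panel's red knob, a small roller 24 mm long (along the hinge axis) and 16 mm thick, on a stem 143 mm from the hinge axis and 28 mm beyond the panel's top edge. Pinch its two flat ends; it can pivot between the fingers. Its axes turn with the panel, as for panel_hinge.
- panel_face (a point): centre of the lit white face (92 mm x 88 mm) of the black panel (110 mm up the panel from 5 mm past the hinge, 104 mm wide, 10 mm thick), 60 mm up the panel from the hinge. Its z axis points straight out of the lit face, x up the panel, y along the hinge.
- cover (a joint): opening of the filter box's blue cover in rad: 0 shut (level), 1.57 upright, stop at 1.8. Open means beyond 1.3. The hinge is stiff: the cover stays where it is left; lifting takes about 2 N at the knob.
- cover_hinge (a point): middle of the cover's hinge axis, on the rear top edge of the filter box, 132 mm above the table. It turns with the cover: y is the hinge axis (level); shut, its x axis points away from the cover (which reaches 116 mm to -x of it) and z up. The cover is 122 mm wide and 7 mm thick.
- cover_knob (a point): centre of the cover's red knob, a small roller 24 mm long (along the hinge axis) and 16 mm thick, on a stem, at x -104 mm, z +35 mm of cover_hinge (27 mm above the cover's upper face). Pinch its two flat ends; it can pivot between the fingers. Axes as cover_hinge.
- box_top (a point): filter box, grey, fixed to the table, 116 mm (x) x 122 mm (y) x 132 mm high; this point is the centre of its top rim, z up, +x towards its hinge. Under the cover is a recess 104 mm x 110 mm, 44 mm deep, whose black deck (88 mm above the table) has the slot in which the plate stands upright, its flat sides facing the box's +y and -y.
- plate_tab (a point): centre of the orange tab of the filter plate: 26 mm (x) wide, 8 mm (y) thick, 38 mm high (19 mm either way). In the box its lower end is at the deck and its top 8 mm below the rim, 12 mm in front of the box's middle, with at least 40 mm free on both flat sides. Pinch it by its flat sides (along y). x along the plate's width, y out of its flat side, z up.
- plate_center (a point): centre of the filter plate's metal-framed mesh, 60 mm (x) wide, 8 mm (y) thick, 70 mm (z) high, 53 mm below plate_tab; axes as plate_tab. It weighs 0.08 to 0.15 kg and fits its slot (72 mm deep) with 2 mm play all round.
- filter_plate: the whole filter plate with its tab, 60 x 8 x 108 mm; origin at the middle of its lower edge, 35 mm below plate_center; axes as plate_center
- panel_stand: the grey stand of the light panel, 120 x 124 mm; origin on the table beneath the hinge, x away from the lit side; the tilting panel is part of it
- filter_box: the filter box, with its cover; origin on the table under its middle, axes as box_top
- timer: white kitchen timer, 66 x 62 x 20 mm, origin under its middle; leave alone
- petri: petri dish, 90 mm across, 15 mm high, origin under its middle; leave alone
- beaker: clear plastic beaker, 68 mm across, 89 mm high, origin under its middle; leave alone
Not all that is in view belongs to the job. There is more than one size of the filter_box; the job needs the larger.

How it is judged:
By the outcome, as a careful person would: the job done as asked, in the order asked, and still so for the second after the job is handed in, while the arm keeps its last pose, push and grip.
It also fails if it takes over 72 s, if anything falls off the work surface, if the arm or the gripper's body presses on something with over 40 N, if the wrist force passes 120 N, or if a joint passes its speed limit or range.

ROBOT

A 6-joint arm with a two-finger parallel gripper is mounted at the origin on a cart in front of the work surface, level with it; the furniture and walls round the work are solid. World frame = base frame: x ahead of the robot, y to its left, z up, the work surface at z = 0. Lengths are in mm, angles in rad, forces in N, time in s.
With the tool pointing down it reaches from about 325 to 875 mm from the base axis. Payload 4.4 kg.
Tool frame: the origin (TCP) lies on the centre line of the jaws, within the pads' length; the fingertips stand ahead of it and the grasp point (between the pads) lies 6 mm ahead of it (ctrl.tcp_to_tips is the z of the fingertips in the tool frame, in mm); z points along the fingers, y is the line along which they close (so a half turn about z gives the same grasp; the last joint's range is limited). The gripper opens to 85 mm and grips with 20 to 120 N. Pads are 22 mm wide; open, the fingers measure 114 mm over their backs; the gripper's body (76 mm by 85 mm) begins 54 mm behind the grasp point. The pads swing forward as they close: fully open they stand 13 mm farther back than shut.
Start: joints at [-1.288, 0.207, 1.542, -0, 1.393, -0.15], TCP at [241.674, -521.748, 256.282] pointing down, gripper open.
Joint ranges: [-2.73, 2.73], [-0.86, 2.22], [0.23, 2.46], [-1.11, 4.25], [0.08, 2.63], [-2.82, 2.82]. Speed limits (rad/s): [2.79, 2.79, 3.14, 3.14, 3.14, 3.14].

INTERFACE

Orientations are given as a 3x3 rotation matrix whose columns are the frame's x, y, z axes.
In Python, from plant import ctrl, sensors, optics gives the robot as it stands. Calls block until the motion is done:
- ctrl.move_ptp(position, orientation): joint-space move of the TCP to a pose.
- ctrl.move_l(position, rot=None, vel=150, threshold=None): straight line of the TCP; rot=None keeps the orientation; vel is the mean speed in mm/s. With threshold (N) it stops when the force on the tool has changed by that much, and returns True; else False.
- ctrl.set_joints(angles): joint-space move.
- ctrl.gripper_to(opening, force=None): finger opening in mm; force is the grip in N (None keeps the last); returns when the fingers have stopped.
- ctrl.hold(seconds).
- ctrl.solve_ik(position, orientation): joint angles nearest the present ones, or None.
- sensors.read_state(): the state.
- optics.grab_frame(name): name is "side" or "top" or "wrist"; returns (picture, depth): 420x560x3 uint8, red, green, blue; 420x560 float32, mm along the optical axis (not along the pixel's ray), 0 where there is no reading.
- optics.camera_params(name): a dict with "mtx" (3x3 intrinsics, pixels), "R" (3x3) and "t" (3): a world point X has camera coordinates R X + t; the wrist camera has in their place "T_tool_cam" (4x4, takes a point from camera to tool coordinates, whose origin is the TCP and whose axes are the flange's). Camera axes: x right, y down, z forward; pixel columns grow to the right and rows downward; lengths in mm; the calibration is good to about 2 mm. The wrist camera is an equidistant fisheye: a pixel r from the principal point sees the ray r / f radians off the axis. A picture is of the moment at which its call begins: read the wrist's pose just before it. camera_params takes no time and is no camera call.
A pose or a line that the arm cannot do raises ctrl.MotionError and nothing moves.
- ctrl.finish_job(): hands the job in; it is judged then, once.
The state is a dict: "t": time; "q": joint angles; "qvel": joint speeds; "tau": joint torques, N m; "eef_pos": TCP position; "eef_rot": TCP orientation; "force": force on the tool from outside, world axes, zero at the start; "wrist_torque": the same for the moment, N m; "grip_width": finger opening in mm; "grasp_force": force on a finger pad.
Only numpy, scipy, OpenCV 4.12 (cv2) and the standard library are available. Lean on these libraries where they do the work, as an engineer would, in place of code of your own. Each camera call takes 0.05 s, during which the arm holds its last target. There are 200 camera calls.

## Working session

There is one attempt and no reset: what is moved stays moved. The work goes in short steps, each a Python script; the robot and the scene stay as the last script left them, time stands still between calls to the robot, and variables do not carry over. Pictures are saved under pics/ and viewed, at most 10 in all, crops included, and the job is handed in when it is done.

```bash
ls; mkdir -p pics; cat > h.py <<'E'
import numpy as np, cv2
from plant import ctrl, sensors, optics
def save(n,name):
    im,d=optics.grab_frame(n); cv2.imwrite(f'pics/{name}.png',im[:,:,::-1]); np.savez(f'pics/{name}.npz',im=im,d=d); return im,d
def cloud(n,d):
    p=optics.camera_params(n);K=np.array(p['mtx']);R=np.array(p['R']);t=np.array(p['t'])
    v,u=np.mgrid[:d.shape[0],:d.shape[1]]
    c=np.stack([(u-K[0,2])/K[0,0]*d,(v-K[1,2])/K[1,1]*d,d],-1)
    return (c-t)@R
E
python3 - <<'E'
from h import *
a,_=save('side','side0');b,_=save('top','top0')
for n in('side','top'):
    p=optics.camera_params(n);print(n,p['mtx'],(-np.array(p['R']).T@p['t']).round())
print(ctrl.tcp_to_tips,optics.camera_params('wrist'))
print(sensors.read_state())
E
```

```text
pics
side [[502.78025156   0.         278.0760796 ]
 [  0.         502.78025156 217.11941967]
 [  0.           0.           1.        ]] [ 363.  820. 1046.]
top [[473.03014073   0.         271.51512675]
 [  0.         473.03014073 204.87063417]
 [  0.           0.           1.        ]] [ 322. -237. 1522.]
25.0 {'mtx': array([[325.1922621 ,   0.        , 277.41536685],
       [  0.        , 325.1922621 , 208.82316616],
       [  0.        ,   0.        ,   1.        ]]), 'T_tool_cam': array([[-7.18725171e-05, -9.48679326e-01, -3.16239675e-01,
         8.01038800e+01],
       [ 9.99999981e-01, -1.08575952e-05, -1.94700869e-04,
         9.59212474e-01],
       [ 1.81275087e-04, -3.16239683e-01,  9.48679308e-01,
        -1.16996561e+02],
       [ 0.00000000e+00,  0.00000000e+00,  0.00000000e+00,
         1.00000000e+00]])}
{'t': 0.1, 'q': array([-1.28750738e+00,  2.07362842e-01,  1.54282173e+00, -4.05754723e-06,
        1.39351450e+00, -1.50512256e-01]), 'qvel': array([-0.00025946, -0.00147097, -0.00392691, -0.00045278,  0.00066976,
        0.00215922]), 'tau': array([-8.51593559e-04, -3.84091830e+01, -2.92548251e+01, -3.14692879e-04,
        4.91717103e-03, -3.17423758e-05]), 'eef_pos': array([ 241.4871457 , -521.12747543,  255.22085404]), 'eef_rot': array([[ 9.07374366e-01,  4.20322980e-01, -5.92608618e-04],
       [ 4.20323282e-01, -9.07372169e-01,  2.02133716e-03],
       [ 3.11897893e-04, -2.08319673e-03, -9.99997782e-01]]), 'force': array([-0.49202278,  0.41086112,  0.60289466]), 'wrist_torque': array([ 0.02525156,  0.01144953, -0.01547872]), 'grasp_force': 0.0, 'grip_width': 85.35729677228558}
```

View pics/side0.png

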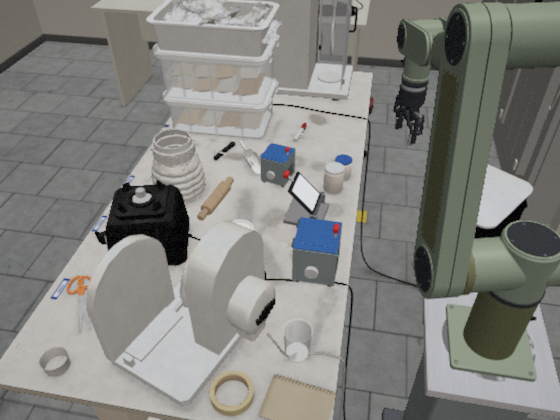

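View pics/top0.png

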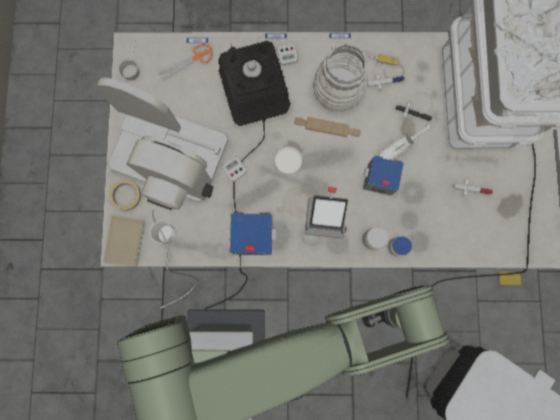

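The side view shows the large blue-covered box at (317,250) with its red knob at (337,228). The lit panel is at (306,193) with its knob at (289,175), and the small decoy box is at (278,163). In the top view these are the large box (251,233), knob (250,247), panel (329,213), panel knob (332,189) and decoy (384,175). The timer (235,168), petri dish (288,160) and beaker (163,233) lie clear of the work.

```bash
python3 - <<'E'
from h import *
for n in('side','top'):
    z=np.load(f'pics/{n}0.npz');im,d=z['im'],z['d'];X=cloud(n,d)
    hsv=cv2.cvtColor(im,cv2.COLOR_RGB2HSV);h,s,v=cv2.split(hsv)
    masks={'red':((h<6)|(h>173))&(s>150)&(v>90),'blue':(h>100)&(h<125)&(s>120)&(v>50),'white':(s<30)&(v>225)}
    for k,m in masks.items():
        nn,l,st,c=cv2.connectedComponentsWithStats(m.astype(np.uint8))
        for i in range(1,nn):
            a=st[i,4]
            if a<12: continue
            P=X[(l==i)&(d>0)]
            if len(P)==0: continue
            p=np.median(P,0)
            if abs(p[1])>700 or p[0]<250 or p[0]>700:continue
            ex=''
            if k!='red' and a>150:
                mm=(np.abs(P-p)<120).all(1);Q=P[mm];u,sv,vt=np.linalg.svd(Q-Q.mean(0),full_matrices=False);ex=('n',vt[2].round(3),'mean',Q.mean(0).round(),'min',np.percentile(Q,2,0).round(),'max',np.percentile(Q,98,0).round())
                r=cv2.minAreaRect(Q[:,:2].astype(np.float32));ex+=('rect',np.round(r[0]),np.round(r[1]),round(r[2],1))
            print(n,k,a,c[i].round(1),p.round(),*ex)
E
```

```text
side red 36 [286.2 173.6] [ 577. -391.  147.]
side red 43 [335.7 228.1] [ 403. -150.  170.]
side blue 364 [276.5 153. ] [ 639. -557.  104.] n [-0.007 -0.006  1.   ] mean [ 639. -560.  104.] min [ 593. -610.   99.] max [ 682. -518.  109.] rect [ 637. -567.] [98. 88.] 77.1
side blue 115 [343.7 159.1] [ 416. -612.   71.]
side blue 1278 [316.4 235.7] [ 452. -147.  136.] n [0.003 0.002 1.   ] mean [ 452. -150.  136.] min [ 394. -213.  132.] max [504. -97. 141.] rect [ 449. -157.] [127. 116.] 89.5
top red 26 [249.6 247.7] [ 401. -159.  174.]
top blue 687 [385.4 172.1] [ 637. -568.  108.] n [ 0.006  0.003 -1.   ] mean [ 636. -567.  108.] min [ 591. -611.  101.] max [ 676. -524.  114.] rect [ 634. -567.] [89. 83.] 77.3
top blue 1398 [250.8 232.4] [ 449. -161.  140.] n [0.001 0.001 1.   ] mean [ 448. -161.  140.] min [ 394. -217.  134.] max [ 500. -105.  146.] rect [ 447. -160.] [116. 111.] 89.1
top blue 212 [401.8 245.4] [ 416. -618.   75.] n [ 0.012  0.04  -0.999] mean [ 415. -617.   75.] min [ 393. -641.   68.] max [ 438. -594.   82.] rect [ 416. -617.] [47. 49.] 27.7
```

```bash
python3 - <<'E'
from h import *
for n,(u0,u1,v0,v1),(cu,cv) in(('side',(270,345,155,235),(305,192)),('top',(295,360,178,250),(329,213))):
    z=np.load(f'pics/{n}0.npz');im,d=z['im'],z['d'];X=cloud(n,d)
    print(n,im[cv,cu],X[cv,cu].round())
    m=np.zeros(d.shape,np.uint8);m[v0:v1,u0:u1]=1
    g=im.min(2)
    w=((g>170)&(m>0)).astype(np.uint8)
    nn,l,st,c=cv2.connectedComponentsWithStats(w);i=l[cv,cu];print(st[i],c[i])
    P=X[(cv2.erode((l==i).astype(np.uint8),np.ones((3,3)))>0)&(d>0)];u,s,vt=np.linalg.svd(P-P.mean(0),full_matrices=False);nr=vt[2]*np.sign(vt[2][2]);print('face',P.mean(0).round(1),nr.round(3),'theta',np.degrees(np.arctan2(np.hypot(*nr[:2]),nr[2])),'yaw',np.degrees(np.arctan2(-nr[1],-nr[0])))
    cn,_=cv2.findContours((l==i).astype(np.uint8),0,2);r=cv2.minAreaRect(cn[0]);b=cv2.boxPoints(r);print(cv2.approxPolyDP(cn[0],5,True)[:,0].tolist())
    for p in cv2.approxPolyDP(cn[0],5,True)[:,0]: print(X[p[1],p[0]].round())
    R=((im[:,:,0].astype(int)-im[:,:,1])>80)&(m>0);print('knob',np.argwhere(R).mean(0)[::-1],np.median(X[R],0).round(),X[R].min(0).round(),X[R].max(0).round())
E
```

```text
side [220 221 224] [ 517. -391.   87.]
[292 175  27  35 483] [305.40786749 192.00621118]
face [ 514.9 -387.8   89.5] [-0.702  0.062  0.709] theta 44.823998608054005 yaw -5.071182341692765
[[299, 175], [292, 190], [312, 209], [318, 193]]
[ 542. -429.  121.]
[ 551. -349.  122.]
[ 487. -344.   62.]
[ 480. -426.   61.]
knob [314.15384615 204.32051282] [ 408. -164.  163.] [ 363. -548.   44.] [ 604.  820. 1046.]
top [193 194 194] [ 512. -396.   92.]
[313 200  32  26 656] [328.05030488 212.58841463]
face [ 513.5 -392.9   90.9] [-0.705  0.068  0.706] theta 45.1067235417159 yaw -5.541265818178506
[[317, 200], [313, 222], [339, 225], [344, 204]]
[ 547. -357.  127.]
[ 488. -349.   59.]
[ 478. -429.   67.]
[ 537. -439.  113.]
knob [331.95833333 189.375     ] [ 575. -399.  152.] [ 570. -408.  144.] [ 580. -390.  156.]
```

```bash
cat >> h.py <<'E'
def down(yaw):
    c,s=np.cos(yaw),np.sin(yaw); return np.array([[c,s,0],[s,-c,0],[0,0,-1.]])
def wrist(name):
    st=sensors.read_state(); im,d=save('wrist',name)
    p=optics.camera_params('wrist');K=p['mtx'];T=p['T_tool_cam']
    v,u=np.mgrid[:d.shape[0],:d.shape[1]]
    x,y=(u-K[0,2])/K[0,0],(v-K[1,2])/K[1,1];r=np.hypot(x,y)+1e-9
    k=np.tan(np.minimum(r,1.5))/r
    c=np.stack([x*k*d,y*k*d,d],-1)
    tool=c@T[:3,:3].T+T[:3,3]
    X=tool@np.array(st['eef_rot']).T+st['eef_pos']; X[d<=0]=np.nan
    return im,d,X,st
def hsvmask(im,lo,hi):
    return cv2.inRange(cv2.cvtColor(im,cv2.COLOR_RGB2HSV),lo,hi)>0
def redmask(im):
    h=cv2.cvtColor(im,cv2.COLOR_RGB2HSV).astype(int); return ((h[...,0]<7)|(h[...,0]>172))&(h[...,1]>140)&(h[...,2]>70)
def blobs(m,X,mina=30):
    n,l,s,c=cv2.connectedComponentsWithStats(m.astype(np.uint8)); out=[]
    for i in range(1,n):
        if s[i,4]>=mina: 
            P=X[l==i]; out.append((s[i,4],c[i].round(),np.nanmedian(P,0).round(1),np.nanpercentile(P,3,axis=0).round(1),np.nanpercentile(P,97,axis=0).round(1)))
    return out
E
python3 - <<'E'
from h import *
Y=np.radians(-5.3)
ctrl.move_ptp([576,-396,262],down(Y))
im,d,X,st=wrist('w1');print(st['t'],st['eef_pos'],st['force'])
for b in blobs(redmask(im),X):print(*b)
E
```

```text
1.4417 [ 575.19605641 -396.70315183  261.83340503] [-0.09505672  0.29194216  0.4467401 ]
41 [ 44. 149.] [648.7 -90.8  19.5] [643.8 -95.7  18.2] [653.3 -86.2  20.6]
230 [463. 160.] [ 602.6 -560.5  132.9] [ 596.3 -569.5  129.3] [ 608.2 -552.6  134.7]
625 [280. 210.] [ 578.9 -400.7  151.2] [ 569.8 -411.8  146.6] [ 584.4 -389.7  153.1]
```

View pics/w1.png

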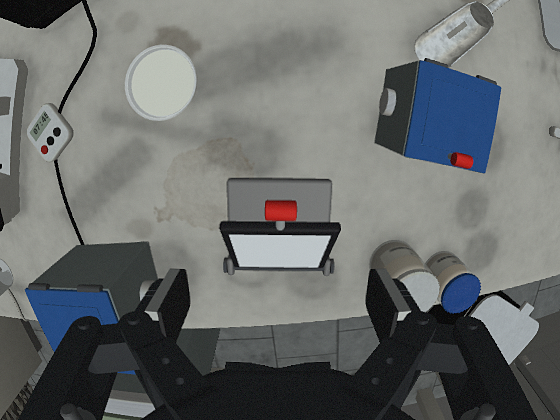

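The wrist view shows the panel knob at (280,210), midway between the fingers, and the stand lines up with the image. Next I pinch the knob and tilt the panel along its arc.

```bash
python3 - <<'E'
from h import *
Y=np.radians(-5.3); R=down(Y); a=np.array([np.cos(Y),np.sin(Y),0])
k=np.array([577,-400,146.]); H=k-143*np.cos(np.pi/4)*a; H[2]=45
ctrl.gripper_to(60,30)
ctrl.move_l([*k[:2],152],R,120)
ctrl.gripper_to(10,30); s=sensors.read_state();print(s['t'],s['eef_pos'],s['grip_width'],s['grasp_force'],s['force'])
for th in range(50,71,5):
    t=np.radians(th); p=H+143*(np.cos(t)*a+np.array([0,0,np.sin(t)])); p[2]+=6
    ctrl.move_l(p,R,60); s=sensors.read_state();print(th,s['eef_pos']-p,s['force'].round(1),s['grip_width'])
im,d,X,st=wrist('w2')
a2,d2=save('side','side1')
E
```

```text
3.3417 [ 577.82048899 -399.28067941  153.04196978] 23.188203507574094 31.82370364665985 [1.88342058 3.47129473 2.72365083]
50 [0.97869678 0.79934228 0.70487765] [3.2 4.2 2.7] 23.64750404991564
55 [0.78433785 0.89927611 0.59966694] [2.6 5.  3.3] 23.331527925247457
60 [0.71538238 1.03538629 0.5244179 ] [2.2 4.5 2.2] 23.32101587738253
65 [0.69449419 1.15970408 0.50673144] [2.  6.  3.9] 23.484205100752984
70 [0.62452062 1.28884272 0.50977312] [1.6 5.3 2.7] 23.42721565963637
```

View pics/side1.png

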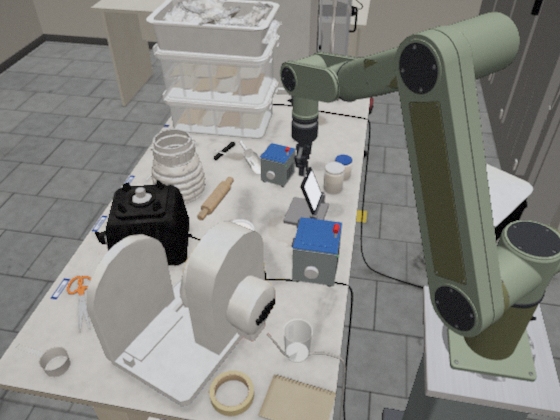

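The gripper holds the knob at (303,165) and the panel at (313,190) is now steep. I'll release it, back off upward and measure the tilt.

```bash
cat >> h.py <<'E'
def face(n,im,d,box):
    X=cloud(n,d);u0,u1,v0,v1=box;m=np.zeros(d.shape,np.uint8);m[v0:v1,u0:u1]=1
    w=((im.min(2)>150)&(m>0)).astype(np.uint8);nn,l,st,c=cv2.connectedComponentsWithStats(w);i=1+np.argmax(st[1:,4])
    P=X[(cv2.erode((l==i).astype(np.uint8),np.ones((3,3)))>0)&(d>0)];u,s,vt=np.linalg.svd(P-P.mean(0),full_matrices=False);n=vt[2]*np.sign(vt[2][2])
    print('face',st[i],P.mean(0).round(1),n.round(3),'theta',np.degrees(np.arccos(n[2])).round(1),'yaw',np.degrees(np.arctan2(-n[1],-n[0])).round(1))
    return P.mean(0),n
E
python3 - <<'E'
from h import *
z=np.load('pics/side1.npz');face('side',z['im'],z['d'],(298,330,165,220))
s=sensors.read_state();p=s['eef_pos']
ctrl.gripper_to(60); ctrl.move_l([p[0],p[1],290],None,120)
im,d=save('side','side2');face('side',im,d,(298,330,165,220))
# next: cover knob overview
ctrl.move_ptp([402,-159,285],down(0.))
im,d=save('side','side3');face('side',im,d,(298,330,165,220))
im,d=save('top','top3');X=cloud('top',d);R=redmask(im);R[:170]=0;R[:,:310]=0;print([b for b in blobs(R,X,3)])
im,d,X,st=wrist('w3');print(st['t'],st['eef_pos'])
for b in blobs(redmask(im),X):print(*b)
m=hsvmask(im,(100,120,40),(125,255,255))
n,l,sx,c=cv2.connectedComponentsWithStats(m.astype(np.uint8));i=1+np.argmax(sx[1:,4]);P=X[l==i];P=P[~np.isnan(P[:,0])&(P[:,2]>125)];print('blue',np.median(P,0),P.min(0),P.max(0),cv2.minAreaRect(P[:,:2].astype(np.float32)))
E
```

```text
face [304 165  26  45 645] [ 493.8 -472.8   65.2] [-0.977 -0.103  0.188] theta 79.1 yaw 6.0
face [304 165  26  45 661] [ 493.8 -472.5   65.5] [-0.977 -0.103  0.189] theta 79.1 yaw 6.0
face [304 165  26  45 652] [ 494.  -471.4   65.9] [-0.976 -0.105  0.191] theta 79.0 yaw 6.1
[(np.int32(12), array([385., 182.]), array([ 600.1, -558.5,  135.5]), array([ 596.9, -565.5,  130.1]), array([ 602.8, -553. ,  138.2])), (np.int32(23), array([332., 204.]), array([ 525.6, -394.5,  184.5]), array([ 521.7, -402.7,  178.4]), array([ 530. , -386.2,  189.5]))]
7.8833 [ 402.87521299 -160.19631438  285.38246011]
411 [545.  79.] [ 526.6 -388.8  182.7] [ 520.1 -404.7  173.6] [ 534.3 -382.3  185.8]
627 [275. 213.] [ 404.3 -159.8  172.9] [ 395.8 -171.1  167.5] [ 409.8 -149.1  174.8]
blue [ 452.18126185 -160.59860236  139.14541938] [ 390.11047433 -221.6206807   135.40562243] [506.10939165 -99.5285293  163.31272496] ((448.10791015625, -160.81588745117188), (121.69100952148438, 115.5960464477539), 89.48900604248047)
```

View pics/w3.png

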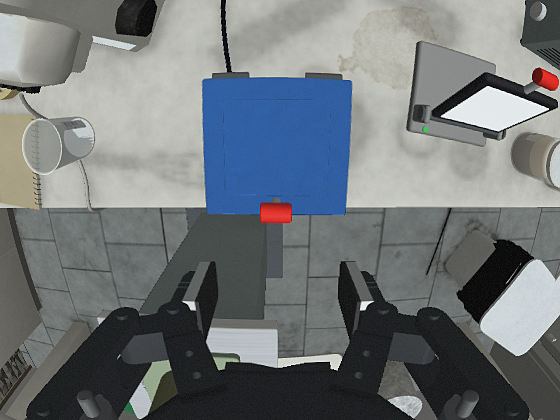

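The wrist view shows the large box's cover knob at (275,213), centred between the fingers, with the tilted panel on the right at (500,103). My tilt mask also took in the jar, so I'm re-measuring with a tighter one.

```bash
python3 - <<'E'
from h import *
for f in('side2','side3'):
    z=np.load(f'pics/{f}.npz');im,d=z['im'],z['d'];X=cloud('side',d)
    m=(im.min(2)>150)&(np.abs(X-[497,-394,105]).max(-1)<48);m=cv2.erode(m.astype(np.uint8),np.ones((3,3)))>0
    P=X[m];u,s,vt=np.linalg.svd(P-P.mean(0),full_matrices=False);n=vt[2]*np.sign(vt[2][2]);print(len(P),P.mean(0),n,np.degrees(np.arccos(n[2])),np.degrees(np.arctan2(-n[1],-n[0])))
z=np.load('pics/w3.npz');im,d=z['im'],z['d'];p=optics.camera_params('wrist');K=p['mtx'];T=p['T_tool_cam']
v,u=np.mgrid[:420,:560];x,y=(u-K[0,2])/K[0,0],(v-K[1,2])/K[1,1];r=np.hypot(x,y);k=np.tan(np.minimum(r,1.5))/r
X=(np.stack([x*k*d,y*k*d,d],-1)@T[:3,:3].T+T[:3,3])@down(0).T+[402.9,-160.2,285.4]
m=(im.min(2)>150)&(np.abs(X-[497,-394,105]).max(-1)<55)&(X[...,2]>55);m=cv2.erode(m.astype(np.uint8),np.ones((3,3)))>0
P=X[m];uu,s,vt=np.linalg.svd(P-P.mean(0),full_matrices=False);n=vt[2]*np.sign(vt[2][2]);print(len(P),P.mean(0),n,np.degrees(np.arccos(n[2])),np.degrees(np.arctan2(-n[1],-n[0])))
E
```

```text
236 [ 493.22774792 -389.29967838  105.08107053] [-0.92622212  0.08379818  0.36754652] 68.43561574180119 -5.169651953081706
240 [ 493.06760701 -389.19890624  104.12897875] [-0.92615544  0.09011032  0.36621882] 68.5173894738607 -5.557103240857961
2181 [ 494.22259261 -387.33419067  107.50470962] [-0.9239403   0.09499824  0.37055317] 68.25026319922246 -5.870442334680121
```

Two cameras put the tilt at 68.4°, so I'll regrip the knob and add 1.6°.

```bash
cat >> h.py <<'E'
def tilt(f,off=0):
    z=np.load(f'pics/{f}.npz');im,d=z['im'],z['d'];X=cloud('side',d)
    m=(im.min(2)>150)&(np.abs(X-[495,-392,105]).max(-1)<48);m=cv2.erode(m.astype(np.uint8),np.ones((3,3)))>0
    P=X[m];u,s,vt=np.linalg.svd(P-P.mean(0),full_matrices=False);n=vt[2]*np.sign(vt[2][2]);print(f,len(P),P.mean(0).round(1),n.round(3),np.degrees(np.arccos(n[2])).round(2),np.degrees(np.arctan2(-n[1],-n[0])).round(1))
E
python3 - <<'E'
from h import *
Y=np.radians(-5.3); R=down(Y); a=np.array([np.cos(Y),np.sin(Y),0]);z=np.array([0,0,1.])
k=np.array([577,-400,146.]); H=k-143*np.cos(np.pi/4)*a; H[2]=45
t=np.radians(70); p=H+143*(np.cos(t)*a+z*np.sin(t))+[0.6,0,6.5]   # TCP at release, actual
ctrl.move_ptp([*p[:2],290],R); ctrl.move_l(p,R,150)
ctrl.gripper_to(10,30); s=sensors.read_state(); q=s['eef_pos'];print(s['grip_width'],q-p)
ctrl.move_l(q+4.2*(-np.sin(t)*a+np.cos(t)*z)+[-.6,0,-.5],R,30)
s=sensors.read_state();print(s['eef_pos']-q,s['force'])
save('side','side4');tilt('side4')
ctrl.gripper_to(60); ctrl.move_l([*q[:2],290],R,150)
save('side','side5');tilt('side5');print(sensors.read_state()['t'])
E
```

```text
22.950741900861694 [1.13027114 1.19094196 1.64507948]
[-3.98754544  0.49942056  1.5668296 ] [2.36406893 2.51008563 1.75705778]
side4 198 [ 491.4 -386.4  104. ] [-0.936  0.093  0.339] 70.17 -5.7
side5 231 [ 491.5 -388.6  105.5] [-0.935  0.091  0.343] 69.93 -5.6
11.8917
```

The panel now stands at 70° by the side camera. Next is the cover.

```bash
python3 - <<'E'
from h import *
R=down(0.); H=np.array([506.6,-160.3,132.]); r=np.hypot(104,35); a0=np.arctan2(35,-104)
def kn(t): return H+[r*np.cos(a0-t),0,r*np.sin(a0-t)]+np.array([0,0,6.])
ctrl.move_ptp([402.6,-160.3,260],R); ctrl.move_l(kn(0),R,150)
ctrl.gripper_to(10,30); s=sensors.read_state();print(s['t'],s['grip_width'],s['eef_pos']-kn(0),s['force'])
N=12
for i in range(1,N+1):
    t=1.58*i/N; ctrl.move_l(kn(t),R,120)
    if i%3==0: s=sensors.read_state();print(round(t,2),(s['eef_pos']-kn(t)).round(1),s['force'].round(1),round(s['grip_width'],1))
ctrl.gripper_to(60); p=sensors.read_state()['eef_pos']; ctrl.move_l([*p[:2],330],R,200)
Rp=down(np.pi)
for yaw in(np.pi,-np.pi,np.pi/2-.095,-np.pi/2-.095): print(yaw,[ctrl.solve_ik(q,down(yaw)) for q in([436,-160,260],[445,-386,174])])
print(sensors.read_state()['t'],sensors.read_state()['q'])
save('side','side6');tilt('side6')
E
```

```text
14.075 23.61043294153248 [0.71467463 1.40377952 1.32154119] [0.03674826 6.39930315 4.96671625]
0.4 [-0.2  1.2  0.5] [-2.2  6.6  1.1] 23.7
0.79 [0.7 0.8 1. ] [-1.1  5.1  0.6] 23.4
1.19 [0.9 0.4 1. ] [-0.6  4.9  1.3] 23.3
1.58 [ 1.2 -0.   1.4] [0.6 4.7 4.5] 23.4
3.141592653589793 [array([-5.38400359e-01, -3.65359245e-02,  1.79656223e+00, -4.44089210e-16,
        1.38156635e+00, -2.10919669e+00]), array([-8.61374259e-01,  3.13606415e-01,  1.58627168e+00, -4.44089210e-16,
        1.24171455e+00, -2.43217059e+00])]
-3.141592653589793 [array([-5.38400359e-01, -3.65359245e-02,  1.79656223e+00, -4.44089210e-16,
        1.38156635e+00, -2.10919669e+00]), array([-8.61374259e-01,  3.13606415e-01,  1.58627168e+00, -4.44089210e-16,
        1.24171455e+00, -2.43217059e+00])]
1.4757963267948966 [array([-5.38400359e-01, -3.65359245e-02,  1.79656223e+00, -4.44089210e-16,
        1.38156635e+00, -4.43400359e-01]), array([-8.61374259e-01,  3.13606415e-01,  1.58627168e+00, -4.44089210e-16,
        1.24171455e+00, -7.66374259e-01])]
-1.6657963267948965 [array([-5.38400359e-01, -3.65359245e-02,  1.79656223e+00, -4.44089210e-16,
        1.38156635e+00,  2.69819229e+00]), array([-8.61374259e-01,  3.13606415e-01,  1.58627168e+00, -4.44089210e-16,
        1.24171455e+00,  2.37521839e+00])]
18.3083 [-4.41169960e-01  1.39540340e-01  1.46935904e+00 -8.20245579e-05
  1.53360198e+00  1.12966523e+00]
side6 234 [ 491.2 -388.1  104.3] [-0.936  0.09   0.341] 70.04 -5.5
```

View pics/side6.png

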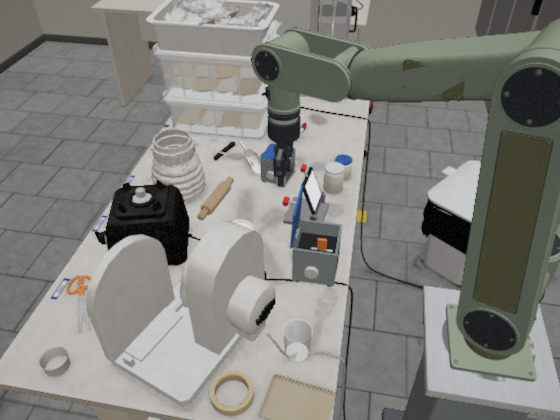

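The cover stands upright at (297,215) and the orange tab shows at (322,244). I'll look at it from above with the wrist camera turned towards the robot, away from the cover.

```bash
python3 - <<'E'
from h import *
z=np.load('pics/side6.npz');X=cloud('side',z['d']);m=hsvmask(z['im'],(6,150,120),(18,255,255))
for b in blobs(m,X,8): print('side',b)
ctrl.move_ptp([436,-160,330],down(np.pi)); ctrl.gripper_to(44)
ctrl.move_l([436,-160,265],None,200)
im,d,X,st=wrist('w4');print(st['t'],st['eef_pos'])
m=hsvmask(im,(6,150,120),(18,255,255))
for b in blobs(m,X,20): print('wrist',b)
n,l,s,c=cv2.connectedComponentsWithStats(m.astype(np.uint8));i=1+np.argmax(s[1:,4]);P=X[(l==i)];P=P[P[:,2]>118];print('top face',len(P),P.mean(0),P.min(0),P.max(0),cv2.minAreaRect(P[:,:2].astype(np.float32)))
E
```

```text
side (np.int32(108), array([322., 244.]), array([ 435.9, -153.1,  104. ]), array([ 424.6, -198.6,   84.5]), array([ 447.2, -149.3,  122.6]))
side (np.int32(167), array([ 78., 285.]), array([1076.4,   28.7,    5.7]), array([ 1.0548e+03, -6.5000e+00,  5.0000e-01]), array([1106.3,   54.1,    9.5]))
21.8583 [ 436.01216316 -159.9993535   265.09004431]
wrist (np.int32(310), array([279., 198.]), array([ 431.2, -160. ,  122.4]), array([ 422.5, -163.3,   96.5]), array([ 445.9, -156.6,  124.3]))
top face 250 [ 434.12469405 -160.07112324  122.57239658] [ 422.43058293 -163.34571371  118.40283755] [ 447.08662821 -156.55673458  125.42743832] ((434.75994873046875, -159.9385223388672), (6.781406402587891, 24.658641815185547), 89.91124725341797)
```

View pics/w4.png

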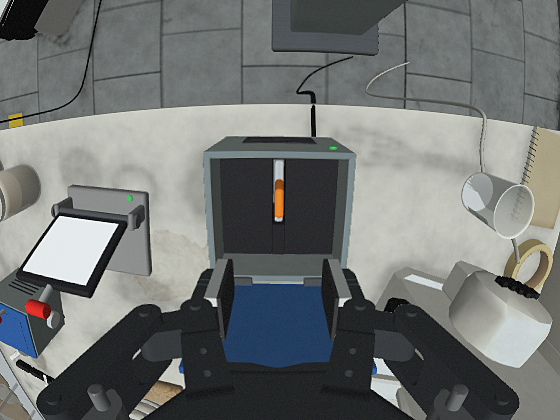

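The tab is at (279,198), centred between the fingers and square to them. Now I pinch it and draw the plate up.

```bash
python3 - <<'E'
from h import *
R=down(np.pi)
print(ctrl.move_l([435,-160,118],R,120,threshold=15))
ctrl.gripper_to(0,60); s=sensors.read_state();print(s['t'],s['grip_width'],s['grasp_force'],s['eef_pos'],s['force'])
p=s['eef_pos']
for dz in(10,40,80,175):
    print(ctrl.move_l([p[0],p[1],p[2]+dz],R,100,threshold=25)); s=sensors.read_state();print(dz,s['force'].round(1),s['grip_width'],s['eef_pos'].round(1))
save('side','side7');im,d,X,st=wrist('w5')
for b in blobs(hsvmask(im,(6,150,120),(18,255,255)),X,20): print('wrist',b)
E
```

```text
False
23.7 6.93022906274519 59.04350996017456 [ 435.47989671 -160.13478629  118.62601721] [-0.30694484  0.77100551  2.63149263]
False
10 [ 0.7 -1.2 -0.6] 7.2102111642647815 [ 435.8 -160.4  129. ]
False
40 [-0.4 -0.  -1. ] 7.116171751186969 [ 435.4 -160.1  158.5]
False
80 [ 0.2  0.5 -0.6] 7.1548709636634085 [ 435.1 -160.   198.1]
False
175 [-0.   0.4 -1.9] 6.776070340577012 [ 435.  -159.9  292.7]
wrist (np.int32(1289), array([277., 289.]), array([ 425.5, -161.4,  296.2]), array([ 422.1, -164.4,  264.6]), array([ 445., -158.,  298.]))
```

View pics/side7.png

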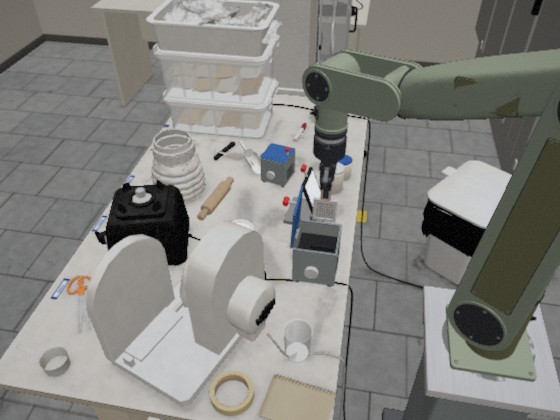

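The plate hangs freely in the gripper at (325,212), clear of the box. Now I carry it to the panel.

```bash
python3 - <<'E'
from h import *
R=down(np.radians(84.6))
ctrl.move_l([395,-385,293],R,100)
ctrl.move_l([395,-385,187.6],R,100)
print(ctrl.move_l([445,-385,187.6],R,60,threshold=15)); ctrl.hold(0.3)
s=sensors.read_state();print(s['t'],s['eef_pos'],s['eef_rot'].round(3),s['force'],s['grip_width'],s['grasp_force'])
save('side','side8');tilt('side8')
im,d=save('top','top8')
im,d,X,st=wrist('w8')
for b in blobs(hsvmask(im,(6,150,120),(18,255,255)),X,20): print('wrist',b)
z=np.load('pics/side8.npz');c=z['im'][140:300,240:380];cv2.imwrite('pics/s8c.png',cv2.resize(c[:,:,::-1],None,fx=4,fy=3.7,interpolation=cv2.INTER_CUBIC))
# plate plane from side depth
X=cloud('side',z['d']);m=(np.abs(X-[445,-385,121]).max(-1)<45)&(np.abs(X[...,0]-445)<25);P=X[m];print('plate pts',len(P),P.mean(0),P.min(0),P.max(0))
E
```

```text
False
31.075 [ 444.75226621 -385.05877346  187.64170427] [[ 0.094  0.996 -0.   ]
 [ 0.996 -0.094  0.   ]
 [-0.    -0.    -1.   ]] [-0.83320901  0.299967   -1.31364419] 7.228122873487144 58.61691355705261
side8 226 [ 492.  -388.5  106.2] [-0.935  0.096  0.342] 69.99 -5.8
wrist (np.int32(773), array([277., 306.]), array([ 444.2, -385.4,  191.9]), array([ 440.7, -397.5,  190.2]), array([ 447.6, -375.4,  193.1]))
plate pts 126 [ 443.68424449 -370.70770185  124.88220601] [ 431.10753733 -411.69043506   83.7924322 ] [ 454.12558187 -348.41396508  165.47870113]
```

View pics/s8c.png

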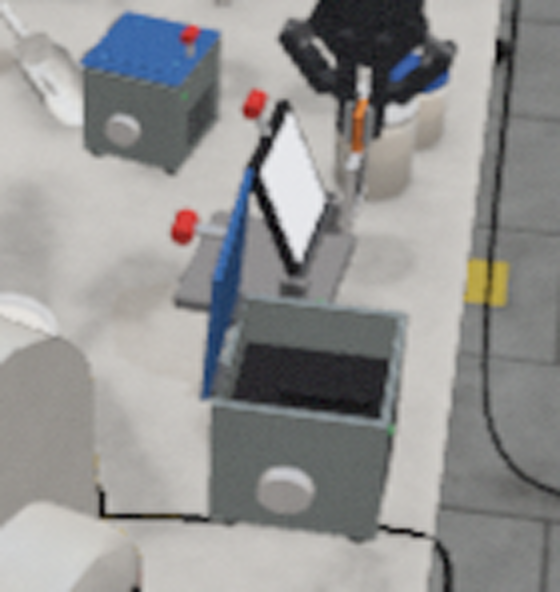

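View pics/w8.png

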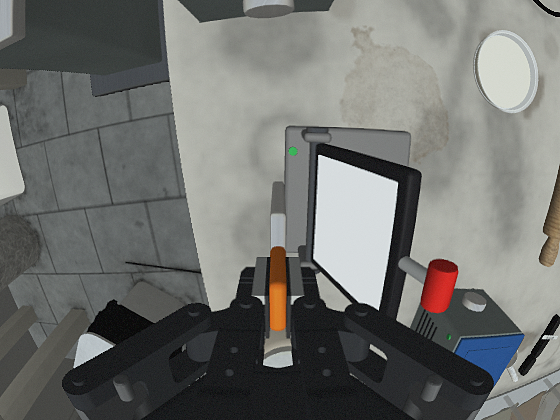

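The plate hangs upright and free in front of the lit face, with clear space to the panel. The panel reads 70.0° and the cover stands open.

```bash
python3 -c "
from h import *
print(ctrl.finish_job())"
```

```text
the job is handed in; nothing more can be done
None
```

The job is handed in: the panel measures 70.0°, the cover is open, and the gripper is still holding the plate upright about 5 cm in front of the middle of the lit face, touching nothing else.

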